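# Tip the channel into the drill jig

## Task

In the drill jig on the bench a short piece of channel stands on end. With the fingertips push it over towards the jig's end stop, so that it lies between the guide rails with its open side down, then push it along until its end is fully against the stop. Only push it, never lift or carry it; leave the pipe ring, the tin and the nut beside it where they are, and finish clear of everything.

Things in the scene. Friction and masses are not known exactly. Their poses are not given: they have to be found in the camera images.
- jig: Flat steel jig fixed to the bench. Origin: on the bench under the slot's middle; x along the slot to the stop, away from the robot and leftward; z up. Bed plate x -108 to +118 mm, 92 mm wide, top 10 mm above the bench. Two guide rails along x (-105 to +98 mm), 8 mm wide, tops 16 mm above the bench, leave a slot 41 mm wide. The slot's end at -x is open.
- stop_face (a point): Middle of the face of the stop, a block 58 mm wide across the slot, top 36 mm above the bench. The point is 100 mm along the jig's x from its origin, 23 mm above the bench; axes as the jig's.
- channel_mid (a point): Centre of the loose bright U channel: 105 long, 37 wide, 26 mm deep, sheet 4-5 mm, 0.14-0.26 kg. Own y: along it to the end up at the start; z: from its closed back to its open side (faces 13 mm either side of this point). Starts standing between the rails, top 115 mm above the bench, back away from the stop, open side to the stop; lying open side down, its web is 31-36 mm above the bench.
- channel_top (a point): Middle of the channel's end that is up at the start (52 mm along y from channel_mid); this end must butt against the stop. Pushed near the top towards the stop, the channel turns over its lower front edge and falls by itself beyond about 20 degrees of lean; it then has some 30 to 70 mm left to slide. Axes as channel_mid.
- pipe_ring: Bystander: sawn ring of pipe standing on end, 48 mm across, 52 mm high, about 100 mm to the left of the middle of the jig's slot; origin under its centre.
- paste_tin: Bystander: round lidded tin, 72 mm across, 49 mm high; origin under its centre.
- hex_nut: Bystander: hexagon nut lying flat, 27 mm across, 14 mm high; origin under its centre.
Things that resemble listed ones, but are neither listed nor needed, are in the scene too. What is shaped like the part that bears channel_mid but orange or pink is not meant.

How it is judged:
By the outcome, as a careful person would: the job done as asked, in the order asked, and still so for the second after the job is handed in, with the robot touching nothing.
It also fails if it takes over 45 s, if anything falls off the work surface, if the arm or the gripper's body presses on something with over 40 N, if the wrist force passes 120 N, or if a joint passes its speed limit or range.

## Robot

A 7-joint arm with a two-finger parallel gripper is mounted at the origin on the work surface; the furniture and walls round the work are solid. World frame = base frame: x ahead of the robot, y to its left, z up, the work surface at z = 0. Lengths are in m, angles in rad, forces in N, time in s.
With the tool pointing down it reaches from about 0.425 to 0.95 m from the base axis. Payload 4.7 kg.
Tool frame: the origin (TCP) lies on the centre line of the jaws, within the pads' length; the fingertips stand robot.nose_length ahead of it and the grasp point (between the pads) lies 8 mm behind it (robot.nose_length is the distance from the TCP to the fingertips, in m); z points along the fingers, x is the direction in which the jaws open and shut, and the axes are right-handed (so a half turn about z gives the same grasp; the last joint's range is limited). The gripper opens to 85 mm and grips with 20 to 120 N. Pads are 22 mm wide; open, the fingers measure 114 mm over their backs; the gripper's body (76 mm by 85 mm) begins 54 mm behind the grasp point. The pads swing forward as they close: fully open they stand 13 mm farther back than shut.
Start: joints at [1.239, 0.469, -0.049, 1.532, 0.024, 1.141, -0.082], TCP at [0.201, -0.644, 0.209] pointing down, gripper open.
Joint ranges: [-2.59, 2.59], [-0.33, 1.99], [-1.39, 1.29], [0.1, 2.45], [-1.04, 4.18], [0.21, 1.99], [-2.66, 2.66]. Speed limits (rad/s): [2.57, 2.57, 3.14, 3.14, 3.14, 3.14, 3.14].

## Interface

Orientations are given as [roll, pitch, yaw] about the fixed x, y, z axes, in that order (R = Rz(yaw) Ry(pitch) Rx(roll)).
In Python, from plant import robot gives the robot as it stands. Calls block until the motion is done:
- robot.goto(position, orientation): joint-space move of the TCP to a pose.
- robot.move_straight(position, vel=0.15, attitude=None, contact_N=None): straight line of the TCP; attitude=None keeps the orientation; vel is the mean speed in m/s. With contact_N (N) it stops when the force on the tool has changed by that much, and returns True; else False.
- robot.move_joints(angles): joint-space move.
- robot.grip(opening, strength=None): opening from 0.0 (shut) to 1.0 (fully open); strength is the grip in N (None keeps the last); returns when the fingers have stopped.
- robot.sleep(seconds).
- robot.inverse_kinematics(position, orientation): joint angles nearest the present ones, or None.
- robot.sense(): the state.
- robot.grab_frame(name): name is "side" or "top"; returns a dict with "image" (480x640x3 uint8, red, green, blue), "range_z" (480x640 float32, m along the optical axis (not along the pixel's ray), 0 where there is no reading), "fx", "fy", "cx", "cy" (pixels), "R" (3x3) and "t" (3): a world point X has camera coordinates R X + t. Camera axes: x right, y down, z forward; pixel columns grow to the right and rows downward; lengths in m; the calibration is good to about 2 mm. A picture is of the moment at which its call begins.
A pose or a line that the arm cannot do raises robot.IKError and nothing moves.
- robot.close_job(): hands the job in, once; it reports no verdict.
The state is a dict: "t": time; "joint_pos": joint angles; "joint_velocities": joint speeds; "effort": joint torques, N m; "tcp_pos": TCP position; "tcp_rot": TCP orientation; "wrist_force": force on the tool from outside, world axes, zero at the start; "torque": the same for the moment, N m; "opening": opening from 0.0 (shut) to 1.0 (fully open).
Only numpy, scipy, OpenCV 4.12 (cv2) and the standard library are available. Lean on these libraries where they do the work, as an engineer would, in place of code of your own. Each camera call takes 0.05 s, during which the arm holds its last target.

## Working session

There is one attempt and no reset: what is moved stays moved. The work goes in short steps, each a Python script; the robot and the scene stay as the last script left them, time stands still between calls to the robot, and variables do not carry over. Pictures are saved under pics/ and viewed, and the job is handed in when it is done.

```bash
ls; mkdir -p pics; python3 - <<'E'
from plant import robot
import cv2,numpy as np,pickle
print(robot.nose_length, robot.sense())
for n in("side","top"):
    f=robot.grab_frame(n); pickle.dump(f,open(f"pics/{n}0.pkl","wb"))
    cv2.imwrite(f"pics/{n}0.png",f["image"][:,:,::-1])
    print(n,f["fx"],f["cx"],f["cy"],-f["R"].T@f["t"])
E
```

```text
pics
0.011 {'t': 0.0, 'joint_pos': array([ 1.23910886,  0.46944657, -0.04857619,  1.53367879,  0.02410594,
        1.14097312, -0.082291  ]), 'joint_velocities': array([ 0.00035327,  0.00067216, -0.00027713, -0.00065191, -0.00071943,
       -0.00025428, -0.00232291]), 'effort': array([-3.71400247e-04, -5.10310721e+01, -4.62900207e-02, -2.37716496e+01,
        1.06978719e-02,  7.39642885e-03, -1.90629144e-06]), 'tcp_pos': array([ 0.20108739, -0.64371051,  0.20806433]), 'tcp_rot': array([ 3.14150978e+00,  1.91828442e-03, -1.26798290e+00]), 'wrist_force': array([-0.00289186,  0.66079697, -0.83644167]), 'torque': array([-0.02164766, -0.01212913,  0.00905489]), 'opening': 1.000262926128084}
side 592.0860483259646 309.48556135756934 238.4572071493244 [ 0.12190156 -0.51678433  0.50449931]
top 527.2273618368464 312.45363051848005 238.44322191484778 [0.2260863  0.24477364 0.94690143]
```

View pics/side0.png

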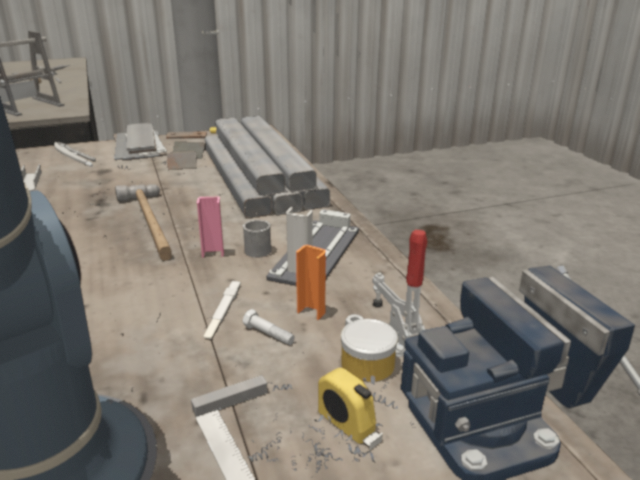

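View pics/top0.png

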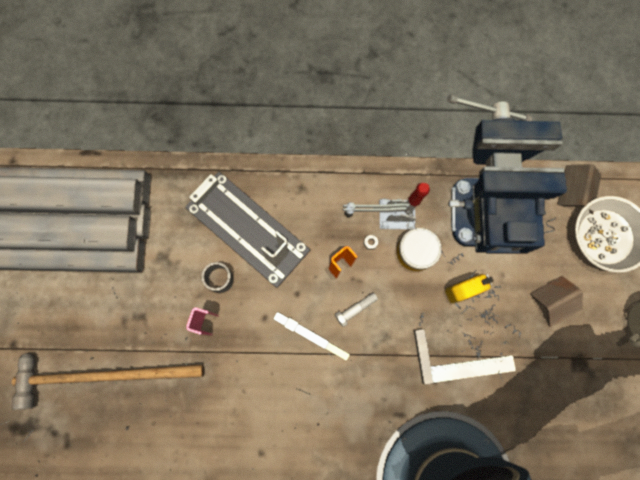

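```bash
cat > h.py <<'E'
import numpy as np,cv2,pickle
def ray(f,u,v,z):
    d=f["R"].T@np.array([(u-f["cx"])/f["fx"],(v-f["cy"])/f["fy"],1.]); c=-f["R"].T@f["t"]
    return c+d*(z-c[2])/d[2]
def proj(f,X):
    p=f["R"]@np.asarray(X,float)+f["t"]; return np.array([f["fx"]*p[0]/p[2]+f["cx"],f["fy"]*p[1]/p[2]+f["cy"]])
def depth(f,u,v):
    z=float(f["range_z"][v,u]); return f["R"].T@(np.array([(u-f["cx"])/f["fx"]*z,(v-f["cy"])/f["fy"]*z,z])-f["t"])
def crop(f,x0,y0,x1,y1,k,name):
    im=cv2.resize(f["image"][y0:y1,x0:x1,::-1],None,fx=k,fy=k,interpolation=cv2.INTER_CUBIC); cv2.imwrite(name,im)
E
python3 - <<'E'
from h import *
T=pickle.load(open("pics/top0.pkl","rb"));S=pickle.load(open("pics/side0.pkl","rb"))
crop(T,180,165,320,295,5,"pics/topc.png");crop(S,255,190,375,290,6,"pics/sidec.png")
for n,(u,v) in dict(ring=(216,276),tin=(419,248),nut=(371,241),ch=(272,246)).items(): print(n,ray(T,u,v,0.05), depth(T,u,v))
E
```

```text
ring [0.33714744 0.39647238 0.05      ] [ 0.34345943  0.40509394 -0.00097398]
tin [0.39249616 0.0479635  0.05      ] [0.39268109 0.04774477 0.04900323]
nut [0.40322144 0.13131248 0.05      ] [ 0.41323051  0.12490132 -0.00067967]
ch [0.39102767 0.30273147 0.05      ] [0.39856966 0.30538161 0.00898892]
```

View pics/topc.png

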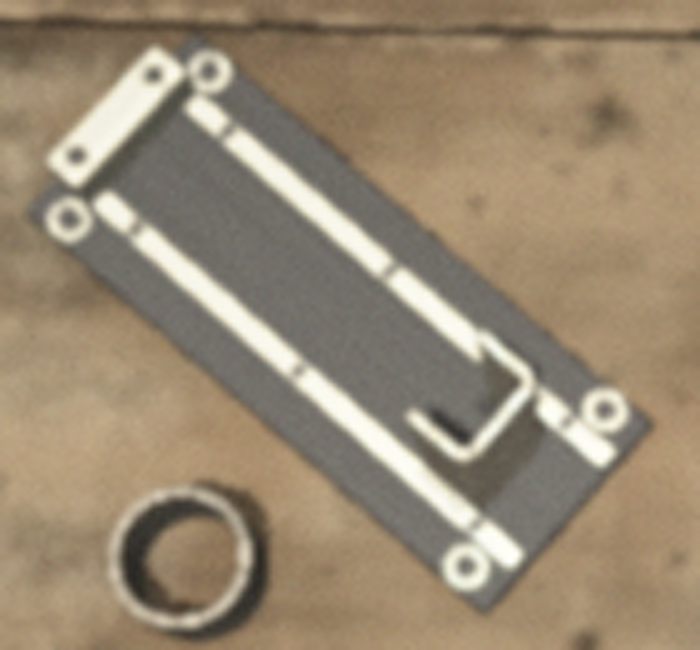

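View pics/sidec.png

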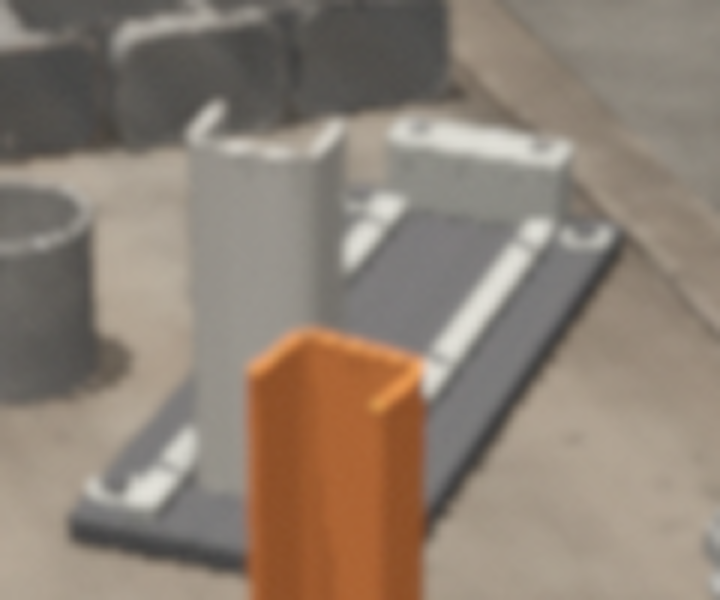

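```bash
python3 - <<'E'
from h import *
T=pickle.load(open("pics/top0.pkl","rb"));S=pickle.load(open("pics/side0.pkl","rb"))
g=lambda a,b,z:ray(T,(a+.5)/5-.5+180,(b+.5)/5-.5+165,z)
A=[g(650,425,.01),g(487,610,.01),g(30,210,.01),g(190,35,.01)]
print(np.array(A)); L=[np.linalg.norm(A[i]-A[(i+1)%4]) for i in range(4)];print(L)
ax=((A[2]+A[3])-(A[0]+A[1]))/2; yaw=np.arctan2(ax[1],ax[0]);print("yaw bed",yaw)
def seg(p,q,z):
    P,Q=g(*p,z),g(*q,z);d=P-Q;print("rail",P,Q,np.linalg.norm(d),np.arctan2(d[1],d[0]));return (P+Q)/2
m=(seg((195,103),(607,457),.016)+seg((102,204),(512,558),.016))/2;print("rails mid",m)
e=np.array([np.cos(yaw),np.sin(yaw),0]);n=np.array([-e[1],e[0],0])
o=sum(A)/4-5e-3*e; o2=m+3.5e-3*e;print("origin",o,o2, (o2-o)@e,(o2-o)@n)
# stop top
for p in[(160,48),(50,160),(186,72),(75,186)]:
    X=g(*p,.036);print("stop",(X-o)@e,(X-o)@n)
for p in[(538,380),(466,462),(482,332),(408,412)]:
    X=g(*p,.115);print("ch",X,(X-o)@e,(X-o)@n)
# depth of channel top
for (u,v) in [(272,256),(279,249),(284,241),(265,250)]:print(depth(T,u,v))
for nme,p,z in(("ring",(182,558),.052),):X=g(*p,z);print(nme,X,(X-o)@e,(X-o)@n)
np.save("jig.npy",np.r_[o[:2],yaw])
# check projection into side
for p in [(100,0,.023),(98,24,.016),(98,-24,.016),(-108,-46,.01),(118,46,.01)]:
    X=o+e*p[0]/1000+n*p[1]/1000;X[2]=p[2];q=proj(S,X);print(p,q,(q-[255,190])*6)
E
```

```text
[[0.39310916 0.23734189 0.01      ]
 [0.32518348 0.29411796 0.01      ]
 [0.4684678  0.46529086 0.01      ]
 [0.53660927 0.41046863 0.01      ]]
[np.float64(0.08852920816360459), np.float64(0.22322759181701396), np.float64(0.08745705972467879), np.float64(0.22486695751058017)]
yaw bed 0.8762842470966967
rail [0.50860877 0.40623136 0.016     ] [0.38011883 0.25256176 0.016     ] 0.2003097815663516 0.8744015118239717
rail [0.46970868 0.43796243 0.016     ] [0.34317911 0.28549292 0.016     ] 0.1981329937416498 0.8781066046887714
rails mid [0.42540385 0.34556212 0.016     ]
origin [0.42764238 0.347963   0.01      ] [0.42764388 0.3482514  0.016     ] 0.00022255892827563017 0.0001834170297031703
stop 0.11351372227371709 -0.029372246283842635
stop 0.11457795836037866 0.026931099786443854
stop 0.10034819794499611 -0.028880274768659016
stop 0.10129575232168635 0.028094008934390274
ch [0.38837169 0.27441992 0.115     ] -0.08164166604196323 -0.016894089751364093
ch [0.36125303 0.29669167 0.115     ] -0.0818850380159861 0.01819712716127205
ch [0.40377886 0.29286877 0.115     ] -0.057605438619600616 -0.016924975598550274
ch [0.37710737 0.31575343 0.115     ] -0.057091681614888076 0.01821491454484103
[0.36299183 0.29807527 0.11410493]
[0.37423918 0.28713391 0.115963  ]
[0.39002867 0.28005819 0.102572  ]
[0.37262047 0.30962993 0.1134599 ]
ring [0.33655787 0.39611619 0.052     ] -0.02129577462659345 0.10080479616522217
(100, 0, 0.023) [332.58697944 220.2122708 ] [465.52187666 181.27362479]
(98, 24, 0.016) [320.25941185 222.06785237] [391.55647113 192.40711422]
(98, -24, 0.016) [344.28803725 225.91738667] [535.72822348 215.50432003]
(-108, -46, 0.01) [317.72650216 284.95857871] [376.35901293 569.75147224]
(118, 46, 0.01) [313.1040711  218.97841534] [348.62442663 173.87049202]
```

```bash
cat >> h.py <<'E'
o=np.array([.42764,.3481]);yaw=.8763
e=np.array([np.cos(yaw),np.sin(yaw)]);n=np.array([-e[1],e[0]])
def J(x,y,z): return list(o+e*x+n*y)+[z]
A=[np.pi,0,yaw-np.pi/2]
E
python3 - <<'E'
from h import *
from plant import robot
T=pickle.load(open("pics/top0.pkl","rb"))
zs=[]
for v in range(160,300,1):
  for u in range(300,570,1):
    if T["range_z"][v,u]>0:
      X=depth(T,u,v); zs.append((X[2],u,v,X[0],X[1]))
zs.sort(reverse=True); print(np.round(zs[0],3),np.round(zs[300],3))
h=[q for q in zs if 340<q[1]<440 and q[2]<230]; print("clamp",np.round(h[0],3))
for x,z in [(-.115,.25),(-.115,.107),(-.10,.107),(-.04,.107),(-.09,.032),(-.016,.032),(-.1,.3)]:
  print(x,z,[None if (q:=robot.inverse_kinematics(J(x,0,z),a)) is None else np.round(q,2) for a in (A,[np.pi,0,yaw+np.pi/2])])
for z in(.2,.3,.35,.4):print(z,robot.inverse_kinematics([.2,-.6,z],[np.pi,0,-1.268]))
E
```

```text
[1.76e-01 4.25e+02 1.84e+02 4.69e-01 6.40e-02] [ 1.60e-01  5.56e+02  1.86e+02  4.75e-01 -1.46e-01]
clamp [1.76e-01 4.25e+02 1.84e+02 4.69e-01 6.40e-02]
-0.115 0.25 [array([-0.13,  0.08, -0.62,  1.98,  0.05,  1.1 , -1.47]), array([ 0.36,  0.18, -1.19,  1.96,  0.18,  1.12,  1.55])]
-0.115 0.107 [array([-0.19,  0.28, -0.62,  2.15,  0.23,  0.78, -1.65]), array([ 0.22,  0.46, -1.17,  2.13,  0.55,  0.9 ,  1.17])]
-0.1 0.107 [array([-0.21,  0.3 , -0.62,  2.12,  0.24,  0.79, -1.67]), array([ 0.2 ,  0.5 , -1.17,  2.1 ,  0.58,  0.92,  1.15])]
-0.04 0.107 [array([-0.4 ,  0.36, -0.43,  2.  ,  0.2 ,  0.82, -1.64]), array([ 0.12,  0.62, -1.17,  1.98,  0.68,  1.02,  1.07])]
-0.09 0.032 [array([ 0.02,  0.58, -0.97,  2.14,  0.7 ,  0.77, -2.09]), array([ 0.15,  0.71, -1.18,  2.14,  0.87,  0.91,  0.89])]
-0.016 0.032 [array([-0.11,  0.64, -0.87,  1.98,  0.67,  0.83, -2.05]), array([ 0.07,  0.82, -1.18,  1.98,  0.92,  1.02,  0.89])]
-0.1 0.3 [array([-0.13,  0.06, -0.63,  1.87,  0.04,  1.22, -1.46]), array([ 0.38,  0.15, -1.2 ,  1.86,  0.15,  1.23,  1.57])]
0.2 [ 1.22453334  0.40732194 -0.05724509  1.65010971  0.02563501  1.08489269
 -0.10801105]
0.3 [ 1.22208329  0.33911782 -0.05382156  1.51852946  0.01865607  1.28444687
 -0.10194848]
0.35 [ 1.21982202  0.31781588 -0.05113666  1.43799747  0.01624967  1.38619121
 -0.09974088]
0.4 [ 1.21692712  0.30548006 -0.04796619  1.34672821  0.01446838  1.48972276
 -0.09799334]
```

```bash
python3 - <<'E'
from h import *
from plant import robot
robot.move_straight([.2,-.6,.32],vel=.3)
robot.grip(0.12)
robot.goto(J(-.12,0,.3),A)
robot.move_straight(J(-.12,0,.111),vel=.2)
s=robot.sense();print(s["t"],s["tcp_pos"],J(-.12,0,.111),s["opening"],s["wrist_force"])
for nme in("side","top"):
    f=robot.grab_frame(nme);cv2.imwrite(f"pics/{nme}1.png",f["image"][:,:,::-1])
    crop(f,*((180,165,340,295) if nme=="top" else (240,150,390,290)),5,f"pics/{nme}1c.png")
E
```

```text
5.4917 [0.35145249 0.25642927 0.11177385] [np.float64(0.3508401787700962), np.float64(0.25589486207886886), 0.111] 0.1185729175069836 [-0.32191452  0.25252357  0.30183147]
```

View pics/top1c.png

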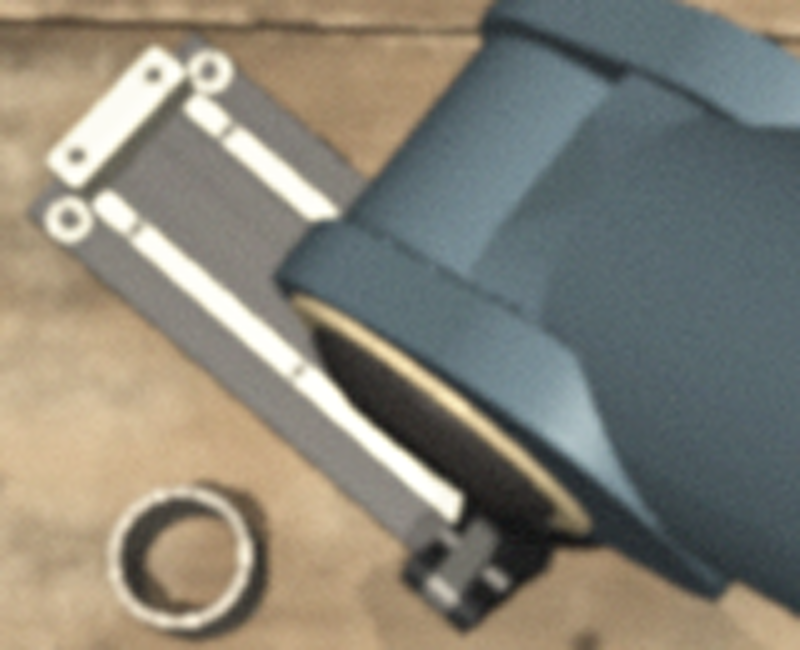

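View pics/side1.png

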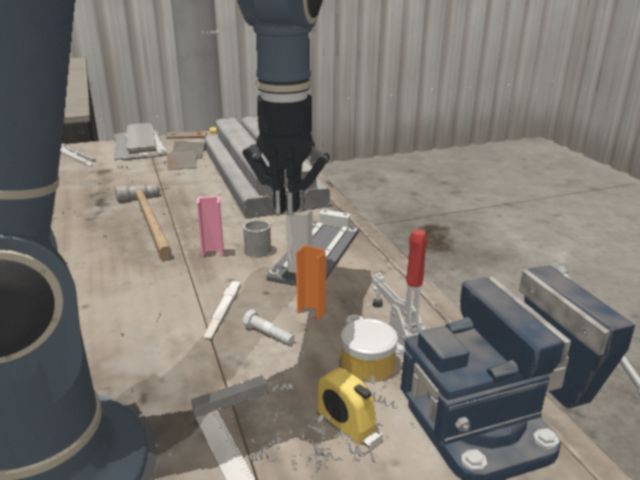

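View pics/side1c.png

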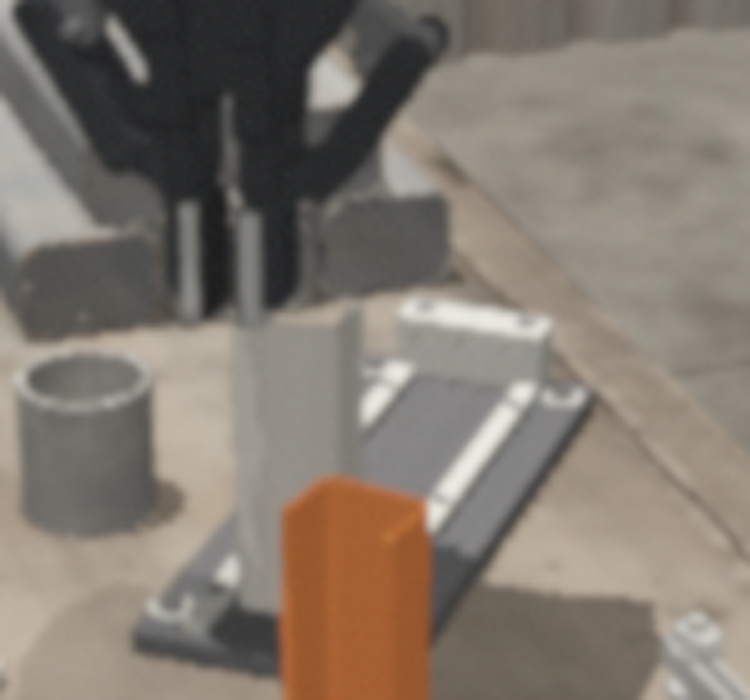

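```bash
python3 - <<'E'
from h import *
S=pickle.load(open("pics/side0.pkl","rb"))
for x,y,z in[(-.131,-.019,.1),(-.109,-.019,.1),(-.131,.019,.1),(-.109,.019,.1),(-.0818,.018,.115),(-.0818,-.018,.115),(-.109,-.019,.12)]:
    print(x,y,z,(proj(S,J(x,y,z))-[240,150])*5)
E
python3 - <<'E'
from plant import robot
from h import *
f=robot.grab_frame("side");pickle.dump(f,open("pics/s1.pkl","wb"))
for c,r in[(200,290),(250,300),(250,270),(280,290),(280,260),(300,340),(260,350)]:
    print((c,r),np.round(depth(f,240+c//5,150+r//5),3), [round(float(v),3) for v in (lambda X:((X[:2]-o)@e,(X[:2]-o)@n))(depth(f,240+c//5,150+r//5))])
E
```

```text
-0.131 -0.019 0.1 [278.34885998 439.29473487]
-0.109 -0.019 0.1 [305.25753541 408.45841512]
-0.131 0.019 0.1 [162.10161691 419.35179538]
-0.109 0.019 0.1 [190.97717278 389.31792003]
-0.0818 0.018 0.115 [227.00474539 311.24270553]
-0.0818 -0.018 0.115 [333.826951   328.09348955]
-0.109 -0.019 0.12 [304.6217023  349.28915885]
(200, 290) [0.34  0.252 0.145] [-0.13, 0.006]
(250, 300) [0.352 0.24  0.144] [-0.131, -0.011]
(250, 270) [0.352 0.241 0.154] [-0.13, -0.011]
(280, 290) [0.361 0.239 0.147] [-0.127, -0.019]
(280, 260) [0.361 0.239 0.157] [-0.127, -0.019]
(300, 340) [0.38  0.279 0.11 ] [-0.084, -0.008]
(260, 350) [0.368 0.285 0.106] [-0.086, 0.005]
```

```bash
python3 - <<'E'
from plant import robot
from h import *
f=pickle.load(open("pics/s1.pkl","rb"));s=robot.sense();print(s["t"],s["tcp_rot"],s["tcp_pos"],s["joint_pos"])
crop(f,260,170,320,220,12,"pics/s1c.png")
P=[]
for v in range(170,240):
  for u in range(255,330):
    if f["range_z"][v,u]>0:
      X=depth(f,u,v);a=(X[:2]-o)@e;b=(X[:2]-o)@n
      if -.17<a<-.095 and abs(b)<.06 and X[2]>.03:P.append((X[2],a,b,u,v))
P.sort();print(np.round(P[:12],3))
E
```

```text
5.6417 [-3.13943326e+00 -9.06848458e-04 -6.94739621e-01] [0.35153175 0.2563704  0.11198207] [-0.19091076  0.26054291 -0.61296354  2.15472559  0.21304975  0.7813372
 -1.63461795]
[[ 1.34e-01 -1.24e-01 -1.10e-02  2.92e+02  2.15e+02]
 [ 1.34e-01 -1.12e-01  5.00e-03  2.85e+02  2.10e+02]
 [ 1.35e-01 -1.21e-01  5.00e-03  2.83e+02  2.12e+02]
 [ 1.35e-01 -1.28e-01 -9.00e-03  2.90e+02  2.15e+02]
 [ 1.35e-01 -1.19e-01 -1.20e-02  2.94e+02  2.13e+02]
 [ 1.35e-01 -1.25e-01  5.00e-03  2.82e+02  2.13e+02]
 [ 1.35e-01 -1.18e-01  5.00e-03  2.84e+02  2.11e+02]
 [ 1.35e-01 -1.15e-01 -1.20e-02  2.95e+02  2.12e+02]
 [ 1.35e-01 -1.24e-01 -1.20e-02  2.93e+02  2.14e+02]
 [ 1.35e-01 -1.30e-01  1.10e-02  2.77e+02  2.13e+02]
 [ 1.36e-01 -1.29e-01  1.00e-02  2.78e+02  2.13e+02]
 [ 1.36e-01 -1.12e-01  5.00e-03  2.85e+02  2.09e+02]]
```

View pics/s1c.png

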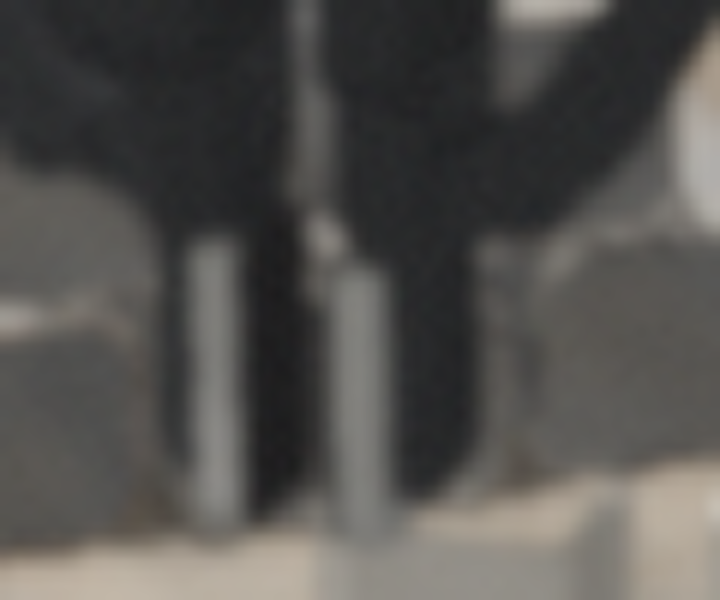

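```bash
cat >> h.py <<'E'
def tips(f,a0=-.17,a1=-.095,bl=.06):
    v,u=np.nonzero(f["range_z"]>0);z=f["range_z"][v,u]
    X=(np.c_[(u-f["cx"])/f["fx"]*z,(v-f["cy"])/f["fy"]*z,z]-f["t"])@f["R"]
    a=(X[:,:2]-o)@e;b=(X[:,:2]-o)@n
    k=(a>a0)&(a<a1)&(abs(b)<bl)&(X[:,2]>.03)
    return np.c_[X[k,2],a[k],b[k],u[k],v[k]][np.argsort(X[k,2])]
E
python3 - <<'E'
from plant import robot
from h import *
robot.move_straight(J(-.12,0,.079),vel=.1,contact_N=8)
f=robot.grab_frame("side");s=robot.sense();print(s["t"],s["tcp_pos"],s["wrist_force"])
t=tips(f);print(np.round(t[:12],3))
crop(f,240,150,390,290,5,"pics/side2c.png")
E
```

```text
6.1583 [0.35111124 0.25627735 0.07945291] [ 0.16691466 -0.36212013  0.65821261]
[[ 3.00e-02 -1.65e-01 -4.20e-02  3.02e+02  2.92e+02]
 [ 3.00e-02 -1.61e-01 -4.50e-02  3.05e+02  2.91e+02]
 [ 3.00e-02 -1.57e-01 -4.80e-02  3.08e+02  2.90e+02]
 [ 3.00e-02 -1.60e-01 -5.60e-02  3.12e+02  2.92e+02]
 [ 3.00e-02 -1.59e-01 -5.40e-02  3.11e+02  2.91e+02]
 [ 3.00e-02 -1.60e-01 -5.90e-02  3.14e+02  2.92e+02]
 [ 3.10e-02 -1.69e-01 -4.30e-02  3.02e+02  2.93e+02]
 [ 3.10e-02 -1.63e-01 -4.40e-02  3.04e+02  2.91e+02]
 [ 3.10e-02 -1.59e-01 -5.50e-02  3.12e+02  2.91e+02]
 [ 3.10e-02 -1.55e-01 -5.10e-02  3.10e+02  2.89e+02]
 [ 3.10e-02 -1.60e-01 -4.50e-02  3.05e+02  2.90e+02]
 [ 3.10e-02 -1.57e-01 -4.70e-02  3.07e+02  2.89e+02]]
```

View pics/side2c.png

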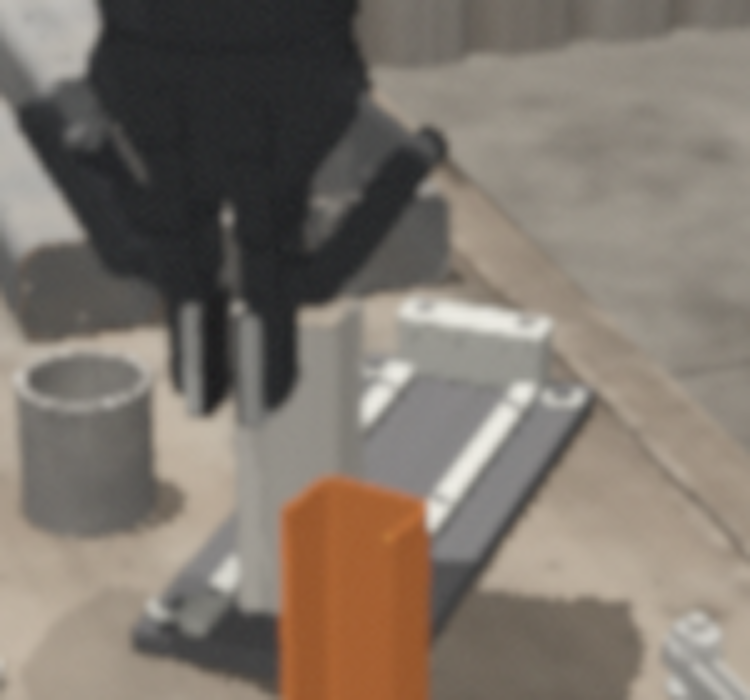

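```bash
python3 - <<'E'
from plant import robot
from h import *
robot.move_straight(J(-.070,0,.079),vel=.05)
f=robot.grab_frame("side");s=robot.sense();print(s["t"],s["tcp_pos"],s["wrist_force"])
crop(f,240,150,390,290,5,"pics/side3c.png")
E
```

```text
7.3583 [0.3825897  0.2939488  0.07893265] [ 0.32527327 -0.07152818 -0.27342689]
```

View pics/side3c.png

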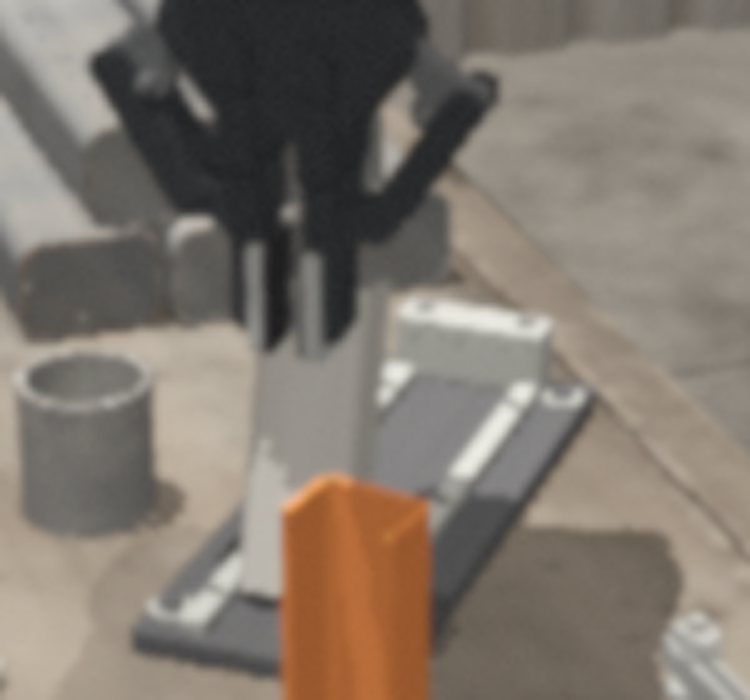

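The channel (crop 250–385, 290–600) leans towards the stop with its foot in the slot. I'll keep pushing.

```bash
python3 - <<'E'
from plant import robot
from h import *
robot.move_straight(J(-.040,0,.079),vel=.04)
robot.sleep(.4)
f=robot.grab_frame("side");s=robot.sense();print(s["t"],s["tcp_pos"],s["wrist_force"])
crop(f,240,150,390,290,5,"pics/side4c.png")
f=robot.grab_frame("top");crop(f,180,165,340,295,5,"pics/top4c.png")
E
```

```text
8.7083 [0.40203298 0.31733346 0.07903306] [-0.62680297 -0.44951972  0.5821199 ]
```

View pics/side4c.png

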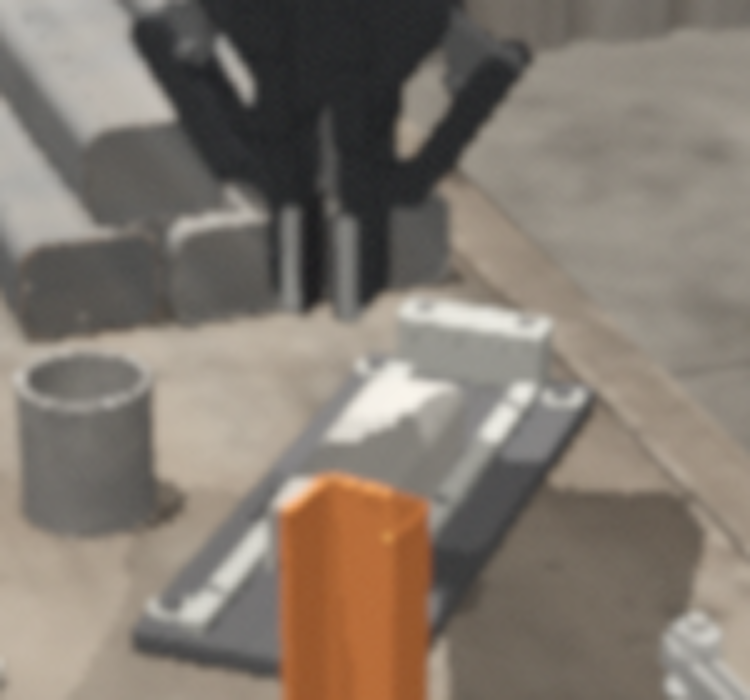

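View pics/top4c.png

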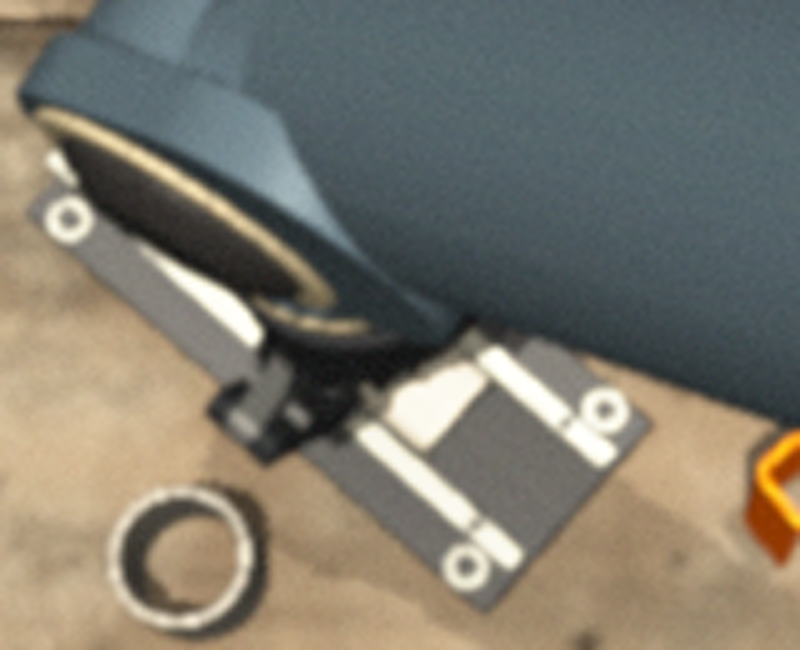

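```bash
python3 - <<'E'
from plant import robot
from h import *
T=pickle.load(open("pics/top0.pkl","rb"))
for p in[(490,378),(425,450)]:
    X=ray(T,(p[0]+.5)/5-.5+180,(p[1]+.5)/5-.5+165,.036)[:2]-o;print("rear",X@e,X@n)
robot.move_straight(J(-.10,0,.079),vel=.15)
c=robot.move_straight(J(-.10,0,.03),vel=.1,contact_N=8)
f=robot.grab_frame("side");s=robot.sense();print(c,s["t"],s["tcp_pos"],s["wrist_force"])
crop(f,240,170,390,290,5,"pics/side5c.png")
for z in(.05,.04,.052): print(z,[np.round((proj(f,J(a,b,z))-[240,170])*5) for a in(-.111,-.089) for b in(-.019,.019)])
print(robot.inverse_kinematics(J(-.1,0,.0),A),robot.inverse_kinematics(J(-.01,0,.0),A))
E
```

```text
rear -0.05649553737742965 -0.016505914136529905
rear -0.0563360302096652 0.017600022648124023
False 10.0 [0.3640454  0.27193024 0.03038696] [ 0.30318939  0.42236021 -0.30606931]
0.05 [array([304., 454.]), array([193., 434.]), array([330., 422.]), array([220., 403.])]
0.04 [array([305., 482.]), array([194., 461.]), array([330., 450.]), array([221., 430.])]
0.052 [array([304., 449.]), array([193., 428.]), array([330., 417.]), array([220., 397.])]
[-0.33568513  0.48118602 -0.48602655  2.1976219   0.42485238  0.55213947
 -1.83581883] [-0.38729203  0.58124165 -0.48091917  1.99922881  0.42714986  0.65997524
 -1.83821259]
```

View pics/side5c.png

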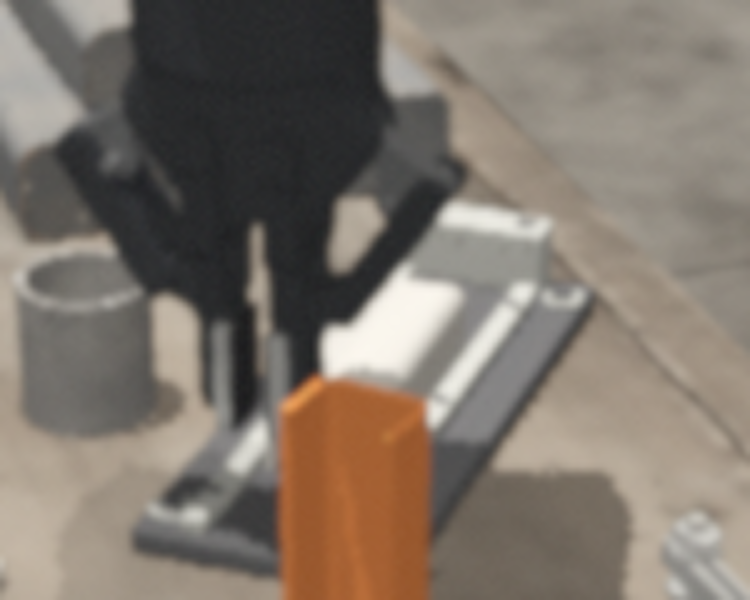

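```bash
python3 - <<'E'
from plant import robot
from h import *
c=robot.move_straight(J(-.10,0,.002),vel=.06,contact_N=8);print(c)
if not c:
    c=robot.move_straight(J(-.03,0,.002),vel=.05,contact_N=15)
    s=robot.sense();p=s["tcp_pos"][:2]-o;print(c,s["t"],p@e,p@n,s["tcp_pos"][2],s["wrist_force"])
    f=robot.grab_frame("side")
    crop(f,240,170,390,290,5,"pics/side6c.png")
E
```

```text
False
False 12.1667 -0.029807911036190477 -4.123018931745988e-05 0.002153197687197357 [-0.33030233  0.76634013 -0.00083798]
```

View pics/side6c.png

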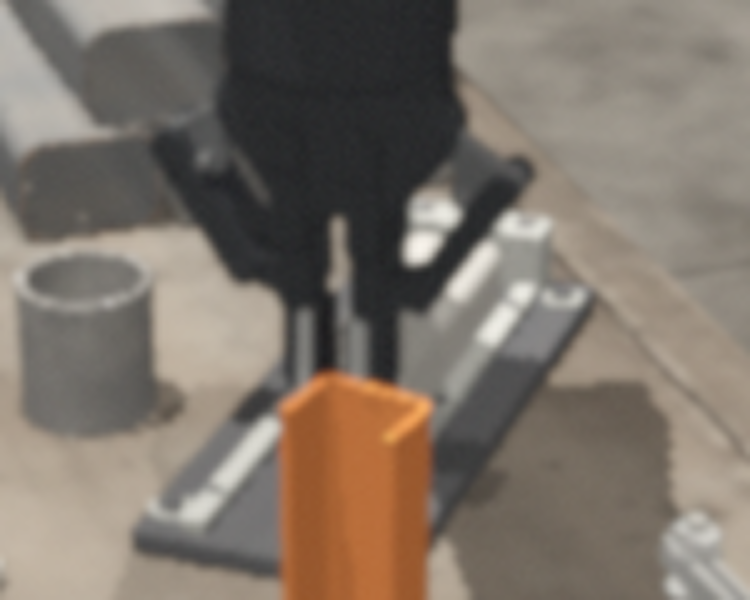

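```bash
python3 - <<'E'
from plant import robot
from h import *
c=robot.move_straight(J(.004,0,.002),vel=.025,contact_N=15)
s=robot.sense();p=s["tcp_pos"][:2]-o;print(c,s["t"],p@e,p@n,s["tcp_pos"][2],s["wrist_force"],s["wrist_force"][:2]@e)
robot.sleep(.2);s=robot.sense();print(s["wrist_force"][:2]@e)
E
```

```text
True 12.9833 -0.017208771385967346 -5.387967220367939e-05 0.0010736053067246648 [ 0.26032262 -0.47708507  0.24079917] -0.1999746981718586
-0.17792486619894687
```

```bash
python3 - <<'E'
from plant import robot
from h import *
for N in(15,25):
    c=robot.move_straight(J(-.002,0,.002),vel=.012,contact_N=N)
    s=robot.sense();p=s["tcp_pos"][:2]-o;print(c,s["t"],p@e,p@n,s["tcp_pos"][2],s["wrist_force"])
robot.move_straight(J(-.08,0,.01),vel=.15)
robot.move_straight(J(-.10,0,.2),vel=.2)
robot.goto([.3,-.05,.36],[np.pi,0,-.7])
s=robot.sense();print(s["t"])
for n_ in("side","top"):
    f=robot.grab_frame(n_);pickle.dump(f,open(f"pics/{n_}7.pkl","wb"));cv2.imwrite(f"pics/{n_}7.png",f["image"][:,:,::-1])
    crop(f,*((180,165,320,295) if n_=="top" else (240,170,390,290)),5,f"pics/{n_}7c.png")
E
```

```text
True 13.9083 -0.017781581967057137 -0.0002408721207911963 0.00028417688218301124 [0.15995772 0.88951751 0.30723591]
True 14.8083 -0.01853469603294119 -0.00036597653183057427 -0.0005106645555075159 [ 0.22323092  0.6128604  -0.59941581]
17.8417
```

View pics/top7c.png

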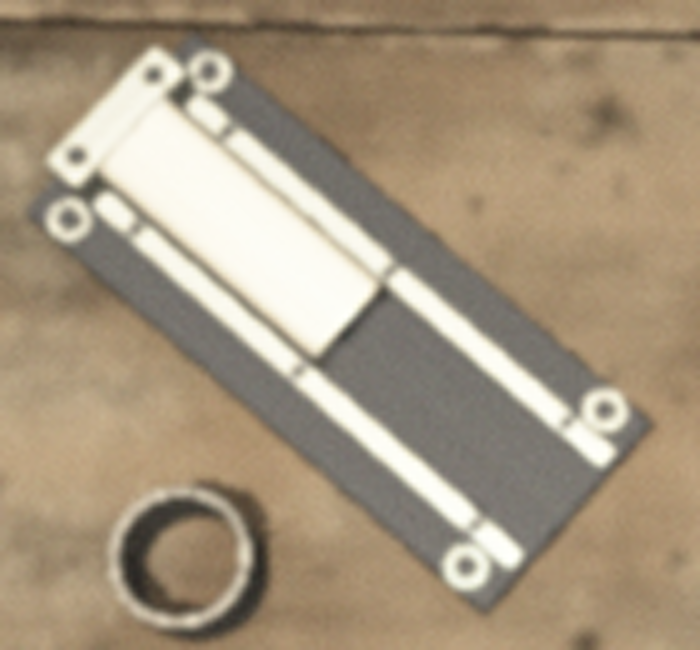

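View pics/side7c.png

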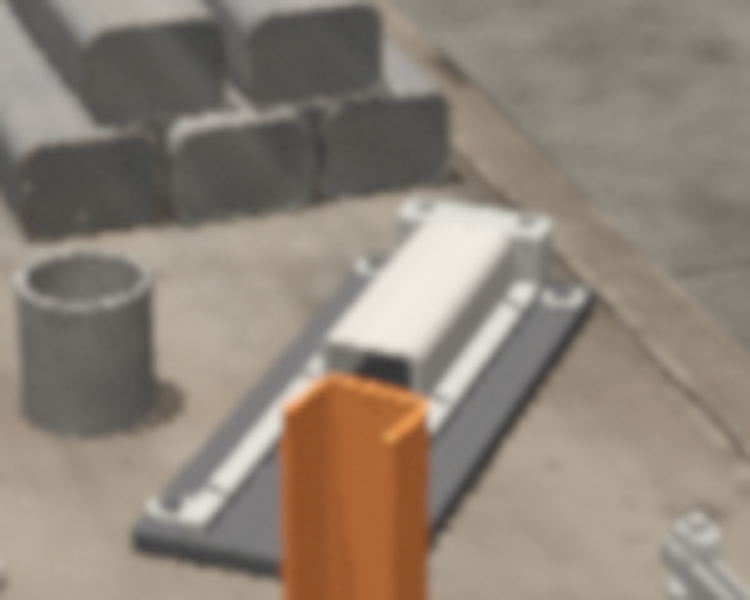

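View pics/top7.png

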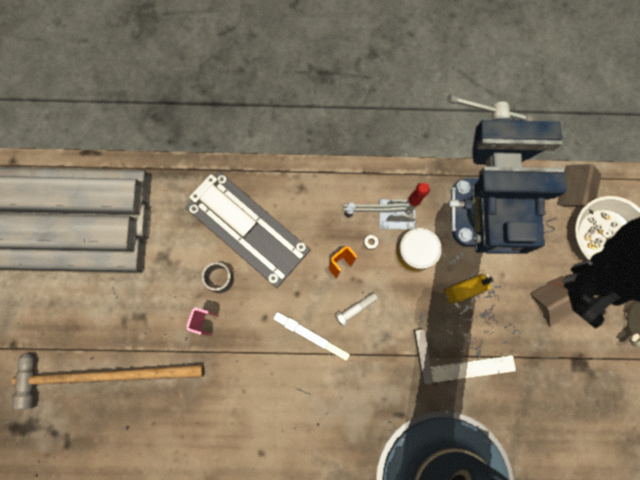

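```bash
python3 - <<'E'
from plant import robot
from h import *
T=pickle.load(open("pics/top7.pkl","rb"));T0=pickle.load(open("pics/top0.pkl","rb"))
for p in[(385,288),(318,358)]:
    X=ray(T,(p[0]+.5)/5-.5+180,(p[1]+.5)/5-.5+165,.036)[:2]-o;print("rear",X@e,X@n)
for nm,(u,v,r) in dict(ring=(216,276,20),tin=(419,248,22),nut=(371,241,9)).items():
    sl=np.s_[v-r:v+r,u-r:u+r];print(nm,np.abs(T["image"][sl].astype(int)-T0["image"][sl]).mean())
z=[depth(T,u,v)[2] for u,v in((215,205),(225,212),(240,225))];print(z)
s=robot.sense();print(s["t"],s["wrist_force"],np.abs(s["joint_velocities"]).max())
E
```

```text
rear -0.006930949163504935 -0.016505175919126015
rear -0.00604779377140908 0.017738656423719065
ring 4.039583333333334
tin 6.880165289256198
nut 4.052469135802469
[np.float64(0.035903691224458356), np.float64(0.03138209817537104), np.float64(0.034306913534246634)]
17.9417 [0.78362939 0.40163742 0.58072259] 0.003518853075541108
```

```bash
python3 - <<'E'
from h import *
T=pickle.load(open("pics/top7.pkl","rb"));S=pickle.load(open("pics/side7.pkl","rb"))
g=lambda f:f["image"].astype(np.float32).mean(2)
# intensity profile along jig x at top height, from channel to stop
for f in(T,S):
  for b in(-.012,-.006,0,.006,.012):
    P=np.float32([proj(f,J(a,b,.036)) for a in np.arange(.090,.112,.001)])
    print(b,cv2.remap(g(f),P[:,:1],P[:,1:],cv2.INTER_LINEAR).ravel().astype(int))
im=T["image"][172:212,185:235,::-1].astype(float);im=np.clip((im-150)*2.4,0,255).astype(np.uint8)
a=cv2.resize(im,None,fx=8,fy=8,interpolation=cv2.INTER_CUBIC)
im=S["image"][200:250,300:355,::-1].astype(float);im=np.clip((im-80)*1.6,0,255).astype(np.uint8)
b=cv2.resize(im,(352,320),interpolation=cv2.INTER_CUBIC)
cv2.imwrite("pics/z7.png",np.hstack([a,b]))
E
```

```text
-0.012 [244 244 244 244 245 244 245 245 242 238 234 232 235 239 242 242 242 240
 239 238 239 239 239]
-0.006 [247 247 247 247 247 248 248 247 246 242 237 234 236 239 242 242 240 239
 239 239 239 239 239]
0 [247 247 247 247 247 247 247 246 243 239 235 236 238 241 242 243 242 240
 238 238 238 239 239]
0.006 [246 246 246 246 246 246 246 245 243 240 238 237 239 241 243 242 241 240
 239 239 239 239 240]
0.012 [245 245 245 245 245 244 244 243 241 235 231 231 236 240 242 243 242 241
 239 239 238 239 239]
-0.012 [231 230 230 229 229 229 228 227 226 225 225 224 223 222 221 219 217 214
 211 209 202 194 187]
-0.006 [232 231 231 230 230 229 228 227 226 225 224 223 222 222 221 220 220 218
 215 212 208 204 198]
0 [232 231 231 230 229 229 228 226 225 224 223 222 222 221 220 219 216 214
 212 209 203 197 190]
0.006 [229 229 229 228 227 227 226 226 225 224 223 223 222 221 220 219 218 216
 213 209 206 201 196]
0.012 [217 218 217 217 217 218 219 219 218 218 218 217 217 216 216 215 214 213
 212 210 207 202 197]
```

View pics/z7.png

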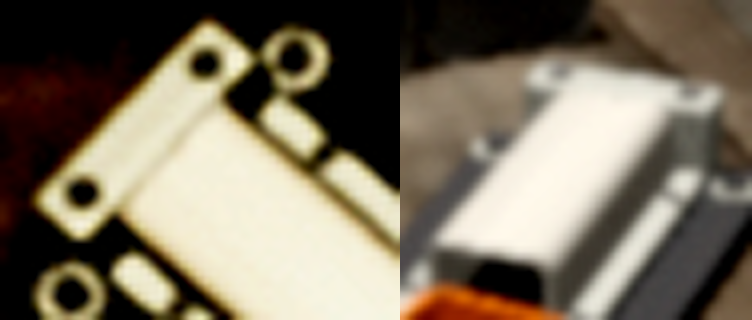

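```bash
python3 -c "
from plant import robot
print(robot.close_job(),robot.sense()['t'])"
```

```text
the job is handed in; nothing more can be done
the job is handed in; nothing more can be done
```

I pushed the bright channel near its top until it fell over towards the stop. I then slid it about 50 mm along the slot until it met the stop, pressed twice more, and backed clear. The job was handed in at about 18 s.

**Last checks:**
- **Lie:** the last pictures show the channel between the rails with its open side down. Depth readings on its web are 31–36 mm above the bench, as they should be.
- **Butt against the stop:** only a faint, even joint line shows where the end meets the stop, with no dark gap. Each of the three pushes met firm resistance at the same place (15, 15 and 25 N).
- **Bystanders:** the ring, tin and nut look unchanged from the first picture. The gripper was touching nothing at hand-in.

**Disagreements:**
- **Fingertip height:** the camera showed the fingertips about 33 mm higher than the reported tool position and nose length imply. I went by the camera, and later moves agreed with it.
- **Channel's near end:** it measured at x = -6 to -7 mm along the jig, where about -5 mm was expected. That is within calibration error.

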